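# Find the jar with the steel check weight and test the scale with it

## Robot

A 6-joint arm with a two-finger parallel gripper is mounted at the origin on the work surface. World frame = base frame: x ahead of the robot, y to its left, z up, the work surface at z = 0. Lengths are in m, angles in rad, forces in N, time in s.
With the tool pointing down it reaches from about 0.3 to 0.875 m from the base axis. Payload 6.4 kg.
Tool frame: the origin (TCP) lies on the centre line of the jaws, within the pads' length; the fingertips stand 8 mm ahead of it and the grasp point (between the pads) lies 11 mm behind it; z points along the fingers, y is the line along which they close (so a half turn about z gives the same grasp; the last joint's range is limited). The gripper opens to 85 mm and grips with 20 to 120 N. Pads are 22 mm wide; open, the fingers measure 114 mm over their backs; the gripper's body (76 mm by 85 mm) begins 54 mm behind the grasp point. The pads swing forward as they close: fully open they stand 13 mm farther back than shut.
Start: joints at [1.106, 0.181, 1.607, -0, 1.354, -0.206], TCP at [0.147, 0.556, 0.239] pointing down, gripper open.
Joint ranges: [-2.99, 2.99], [-0.89, 2.07], [0.3, 2.58], [-1.14, 4.28], [0, 2.63], [-3.12, 3.12]. Speed limits (rad/s): [2.57, 2.57, 3.01, 3.14, 3.14, 3.14].

## Interface

Orientations are given as a unit quaternion [w, x, y, z].
In Python, from bench import ctrl gives the robot as it stands.
- The arm moves only by the shell command python3 -m handwheel 'ROWS' [OPENING]. ROWS is JSON, a list that holds one entry, the list of rows, each a list of 4 numbers: the shift along the tool's x, y, z each as a share of 20 cm, from -1 to 1, then the turn about the tool's z as a share of 1.5 rad, from -1 to 1. In form: [[[x, y, z, twist], ...]]. A call has 1 to 10 rows; each row is the pose to reach, as a shift and turn from the pose commanded when the call began, along the tool's axes at that moment; what a row does not reach only later rows make up. A row lasts 1/8 s, in which the tool goes at most 62.5 mm and 10.7 degrees, less where a joint would pass 70% of its speed; a pose out of reach is approached as far as the arm can. A call with a number of a shift or a turn outside -1 to 1 is refused whole. A call with a gripper value outside its range is refused whole. OPENING is the finger opening in mm, from 0 to 85.4, set as the call begins (- or left out, the last holds). The fingers move at their own pace and stop on an object; the grip force is fixed at half the most. Time passes only in rows, so rows that repeat a pose let the fingers close. It gives the time, the measured TCP pose, the force, the opening and the grip force at its end, in the units of the state.
- ctrl.get_obs(): the state, without advancing time (a new reading comes with each control period).
- ctrl.camera(name): name is "side" or "top" or "wrist"; returns a dict with "color" (400x640x3 uint8, red, green, blue), "range_z" (400x640 float32, m along the optical axis (not along the pixel's ray), 0 where there is no reading), "K" (3x3 intrinsics, pixels), "pose" (4x4, takes a point from camera to world coordinates); the wrist camera has in their place "T_tool_cam" (4x4, takes a point from camera to tool coordinates, whose origin is the TCP and whose axes are the flange's). Camera axes: x right, y down, z forward; pixel columns grow to the right and rows downward; lengths in m; the calibration is good to about 2 mm. The wrist camera is an equidistant fisheye: a pixel r from the principal point sees the ray r / f radians off the axis. A picture is of the moment at which its call begins: read the wrist's pose just before it.
- ctrl.hand_in(): hands the job in; it is judged then, once.
The state is a dict: "time_s": time; "q": joint angles; "dq": joint speeds; "joint_efforts": joint torques, N m; "eef_pos": TCP position; "eef_rot": TCP orientation; "wrist_force": force on the tool from outside, world axes, zero at the start; "torque": the same for the moment, N m; "opening": opening from 0.0 (shut) to 1.0 (fully open); "grasp_force": force on a finger pad.
Only numpy, scipy, OpenCV 4.12 (cv2) and the standard library are available. Lean on these libraries where they do the work, as an engineer would, in place of code of your own. Each camera call takes 0.05 s, during which the arm holds its last target. There are 200 camera calls.

## Task

One of the three identical white jars holds the steel check weight and is at least 1.5 N heavier than the others: lift them a little where they stand to feel which it is, and leave the light ones where they were. Stand the heavy jar in the middle of the scale's pan, let go, then press the scale's button fully down and release it. Carry no other jar away and do not disturb the other things.

Things in the scene. Friction and masses are not known exactly. Their poses are not given: they have to be found in the camera images.
- jar_a: one of three identical closed white jars: upright smooth cylinder, 54 mm diameter, 110 mm high with its flush lid; origin at the centre of its underside, z up. A loose weight lies hidden inside: one jar holds steel (jar 0.45 to 0.57 kg in all), one aluminium (about 0.25 kg), one plastic (about 0.17 kg); which is which changes every time and cannot be seen
- jar_b: one of three identical closed white jars: upright smooth cylinder, 54 mm diameter, 110 mm high with its flush lid; origin at the centre of its underside, z up. A loose weight lies hidden inside: one jar holds steel (jar 0.45 to 0.57 kg in all), one aluminium (about 0.25 kg), one plastic (about 0.17 kg); which is which changes every time and cannot be seen
- jar_c: one of three identical closed white jars: upright smooth cylinder, 54 mm diameter, 110 mm high with its flush lid; origin at the centre of its underside, z up. A loose weight lies hidden inside: one jar holds steel (jar 0.45 to 0.57 kg in all), one aluminium (about 0.25 kg), one plastic (about 0.17 kg); which is which changes every time and cannot be seen
- pan_top (a point): centre of the upper face of the scale's round steel pan (120 mm diameter, 6 mm thick), 62 mm above the table when empty; it sinks when loaded. x points along the scale away from its button, z up. The white scale base is 210 x 140 mm, 40 mm high, fixed; the pan's centre lies 40 mm in +x from the base's centre
- pan (a joint): how far the scale's pan has sunk, 0 (empty) to 0.012 m; spring of 650 N/m: the heavy jar sinks it 6.5 to 9 mm, either light jar less than 4.5 mm
- button (a joint): travel of the scale's push button, 0 (up) to 0.006 m (fully down), pushed straight down; about 5 N pushes it fully down and it springs back
- button_top (a point): centre of the top of the round grey push button (28 mm diameter) standing on the upper face of the scale's base, at the end nearer the robot, at x -118, y -20 mm from the pan's centre in the pan_top frame; z up
- tube_rack: bystander: blue rack full of capped tubes, 190 x 85 mm, 125 mm high; origin at the centre of its underside, x along its length
- amber_bottle: bystander: amber bottle with a black cap, 60 mm diameter, 160 mm high; origin at the centre of its underside
- wide_bottle: bystander: squat clear bottle with a black cap, 68 mm diameter, 100 mm high; origin at the centre of its underside
- tip_box: bystander: grey box with a clear lid, 75 x 58 mm, 60 mm high; origin at the centre of its underside, x along the 75 mm

How it is judged:
By the outcome, as a careful person would: the job done as asked, in the order asked, and still so for the second after the job is handed in, with the robot touching nothing.
It also fails if it takes over 72 s, if anything falls off the work surface, if the arm or the gripper's body presses on something with over 40 N, if the wrist force passes 120 N, or if a joint passes its speed limit or range.

## Working session

There is one attempt and no reset: what is moved stays moved. The work goes in short steps, Python scripts to look and compute and a shell command to move; the robot and the scene stay as the last step left them, time stands still between calls to the robot, and variables do not carry over. Pictures are saved under pics/ and viewed, at most 10 in all, crops included, and the job is handed in when it is done.

```bash
mkdir -p pics; ls
python3 - <<'E'
from bench import ctrl
import cv2,numpy as np
o=ctrl.get_obs();print(o)
for n in("top","side"):
    c=ctrl.camera(n);np.savez(f"pics/{n}.npz",**c);cv2.imwrite(f"pics/{n}.png",c["color"][:,:,::-1]);print(n,c["K"],c["pose"])
E
```

```text
pics
{'time_s': 0.0, 'q': array([ 1.10570067e+00,  1.81557913e-01,  1.60796535e+00, -6.61665536e-06,
        1.35374158e+00, -2.06295864e-01]), 'dq': array([ 0.00064577,  0.00028705, -0.00190647,  0.00208897, -0.00066645,
        0.00093497]), 'joint_efforts': array([ 1.04730592e-03, -4.44869578e+01, -3.51340091e+01, -1.91895870e-04,
        9.20004066e-03, -1.37005432e-05]), 'eef_pos': array([0.14690721, 0.55539779, 0.23839523]), 'eef_rot': array([-2.72382018e-04,  1.29038327e-01,  9.91639255e-01, -7.90490075e-04]), 'wrist_force': array([ 0.94404362, -0.2473544 , -0.18433504]), 'torque': array([ 0.04782884, -0.01366474,  0.00041376]), 'grasp_force': 0.0, 'opening': 1.002263376610144}
top [[381.294419     0.         320.82057912]
 [  0.         381.294419   200.57791484]
 [  0.           0.           1.        ]] [[ 1.45260007e-03 -9.98135892e-01  6.10133727e-02  5.24118279e-01]
 [-9.99998890e-01 -1.47013360e-03 -2.42482008e-04 -1.17524629e-02]
 [ 3.31727804e-04 -6.10129527e-02 -9.98136919e-01  8.14954744e-01]
 [ 0.00000000e+00  0.00000000e+00  0.00000000e+00  1.00000000e+00]]
side [[441.95101749   0.         324.70778497]
 [  0.         441.95101749 202.61965967]
 [  0.           0.           1.        ]] [[ 0.90642952 -0.2466844   0.34282987  0.18389293]
 [-0.42185639 -0.48927413  0.76331384 -0.84629643]
 [-0.02055983 -0.83651517 -0.54755791  0.68123195]
 [ 0.          0.          0.          1.        ]]
```

View pics/top.png

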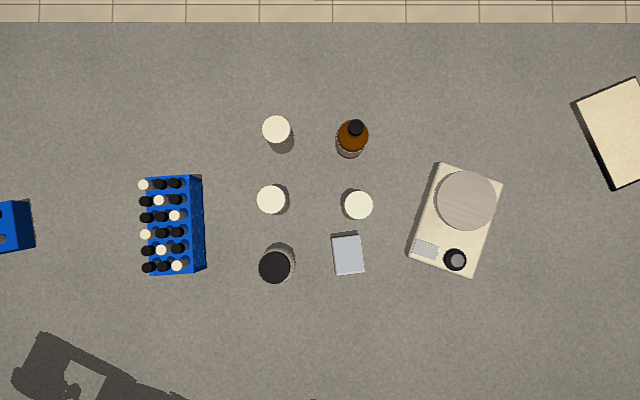

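View pics/side.png

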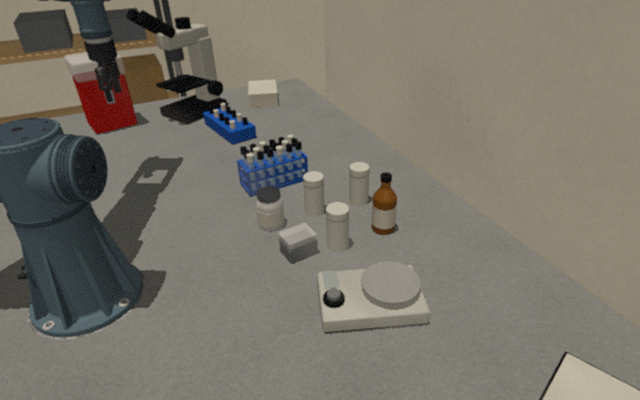

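The top view shows jars at about (276,129), (271,199) and (358,205), the amber bottle at (352,135), the squat bottle at (275,266) and the tip box at (348,254). The pan is at (466,200), the button at (456,260) and the rack at the left. The side view agrees with this layout.

```bash
cat > h.py <<'E'
import numpy as np,cv2
def plane(c,u,v,z):
    d=c["pose"][:3,:3]@np.linalg.inv(c["K"])@[u,v,1];o=c["pose"][:3,3]
    return (o+d*(z-o[2])/d[2])[:2]
E
python3 - <<'E'
from h import *
c=np.load("pics/top.npz");im=c["color"];rz=c["range_z"]
v,u=np.mgrid[:400,:640]
P=(np.stack([u,v,np.ones_like(u)],-1)@np.linalg.inv(c["K"]).T)*rz[...,None]
W=P@c["pose"][:3,:3].T+c["pose"][:3,3]
Z=W[...,2]
for n,(a,b),zl,zh,zt in [("j1",(276,129),.1,.12,.11),("j2",(271,199),.1,.12,.11),("j3",(358,205),.1,.12,.11),("amber",(356,128),.14,.17,.16),("wide",(275,266),.09,.11,.1),("tip",(348,254),.05,.07,.06),("pan",(466,200),.055,.075,.062),("button",(456,260),.041,.06,.045),("base",(440,220),.032,.048,.04),("rack",(175,225),.08,.135,.12)]:
    w=130 if n=="base" else 70 if n=="rack" else 40 if n=='pan' else 24
    m=(Z>zl)&(Z<zh)&(abs(u-a)<w)&(abs(v-b)<w)
    n_,l,s,ce=cv2.connectedComponentsWithStats(m.astype(np.uint8))
    k=1+s[1:,4].argmax();ct=cv2.findContours((l==k).astype(np.uint8),0,2)[0][0]
    (x,y),r=cv2.minEnclosingCircle(ct); R=cv2.minAreaRect(ct)
    zz=np.median(Z[l==k]);B=[plane(c,*p,zz).round(3).tolist() for p in cv2.boxPoints(R)]
    print(n,(round(x),round(y)),"z",zz.round(4),"xy",plane(c,x,y,zz).round(4),plane(c,*ce[k],zz).round(4),"diam",round(2*r*(.815-zz)/381,4),B if n in("base","rack","tip") else "")
E
```

```text
j1 (276, 129) z 0.1101 xy [0.7009 0.0731] [0.7011 0.073 ] diam 0.0536 
j2 (270, 199) z 0.1102 xy [0.5695 0.0814] [0.5697 0.0815] diam 0.0542 
j3 (358, 205) z 0.1103 xy [ 0.5597 -0.0805] [ 0.5598 -0.0804] diam 0.0538 
amber (355, 127) z 0.1601 xy [ 0.6925 -0.0714] [ 0.6926 -0.0715] diam 0.0295 
wide (274, 267) z 0.1003 xy [0.444  0.0758] [0.4435 0.0756] diam 0.0614 
tip (347, 255) z 0.0602 xy [ 0.4631 -0.0636] [ 0.4638 -0.0646] diam 0.0925 [[0.497, -0.031], [0.505, -0.089], [0.43, -0.098], [0.423, -0.041]]
pan (466, 200) z 0.0623 xy [ 0.5708 -0.2985] [ 0.5711 -0.2987] diam 0.1207 
button (456, 262) z 0.0509 xy [ 0.4499 -0.2819] [ 0.4531 -0.2786] diam 0.0868 
base (455, 220) z 0.0403 xy [ 0.533  -0.2848] [ 0.5076 -0.2621] diam 0.2456 [[0.458, -0.182], [0.655, -0.252], [0.609, -0.386], [0.413, -0.314]]
rack (168, 224) z 0.1014 xy [0.5226 0.2725] [0.5216 0.2761] diam 0.2028 [[0.612, 0.336], [0.618, 0.237], [0.433, 0.223], [0.427, 0.32]]
```

```bash
python3 -m handwheel '[[[-0.5,-0.33,0,-0.086],[-1,-0.66,0,-0.172],[-1,-0.66,0,-0.172],[-1,-0.66,0,-0.172],[-1,-0.66,0,-0.172],[-1,-0.66,0,-0.172]]]' 80 && python3 -m handwheel '[[[-0.3,-0.3,0,0],[-0.6,-0.6,0,0],[-0.9,-0.9,0,0],[-1,-1,0,0],[-1,-1,0,0],[-1,-1,0,0],[-1,-1,0,0]]]'
```

```text
time_s: 0.85
eef_pos: [0.3064, 0.3772, 0.2391]
eef_rot: [-0.0, 0.001, 1.0, 0.0]
wrist_force: [-0.4, -0.4, 0.9]
opening: 0.933
grasp_force: 0.0
time_s: 1.72
eef_pos: [0.5056, 0.1785, 0.2389]
eef_rot: [-0.001, -0.001, 1.0, 0.0]
wrist_force: [-0.2, 0.2, -0.1]
opening: 0.939
grasp_force: 0.0
```

```bash
python3 -m handwheel '[[[-0.2,-0.3,0,0],[-0.315,-0.48,0,0],[-0.315,-0.48,0,0],[-0.315,-0.48,0.25,0],[-0.315,-0.48,0.5,0],[-0.315,-0.48,0.75,0],[-0.315,-0.48,0.88,0],[-0.315,-0.48,0.88,0],[-0.315,-0.48,0.88,0],[-0.315,-0.48,0.88,0]]]' 80
```

```text
time_s: 2.98
eef_pos: [0.5707, 0.0814, 0.0653]
eef_rot: [0.002, 0.0, 1.0, -0.0]
wrist_force: [-0.4, -0.1, 0.7]
opening: 0.936
grasp_force: 0.0
```

Run:
```python
from bench import ctrl
import cv2
o=ctrl.get_obs();print(o["eef_pos"],o["wrist_force"])
c=ctrl.camera("wrist");cv2.imwrite("pics/w1.png",c["color"][:,:,::-1])
```

```text
[0.57071429 0.08142545 0.06530338] [-0.37589864 -0.05285411  0.74046196]
```

View pics/w1.png

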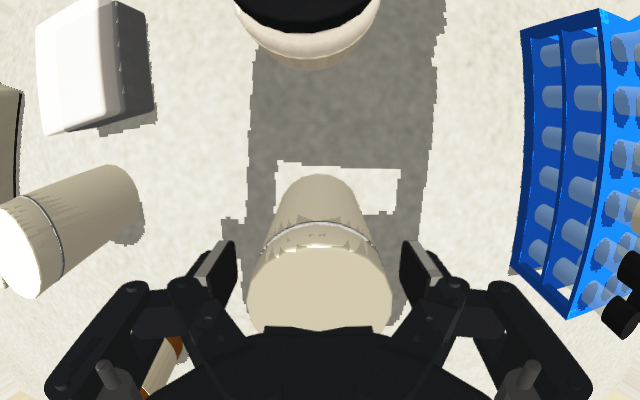

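The jar (centre about (320,280)) sits centred between the two pads at (220,270) and (415,270). I'll close and feel its weight.

```bash
python3 -m handwheel '[[[0,0,0,0],[0,0,0,0],[0,0,0,0],[0,0,0,0],[0,0,0,0],[0,0,0,0]]]' 40 ; for i in 1 ; do python3 -m handwheel '[[[0,0,-0.03,0],[0,0,-0.075,0],[0,0,-0.075,0],[0,0,-0.075,0],[0,0,-0.075,0],[0,0,-0.075,0],[0,0,-0.075,0]]]'; python3 -m handwheel '[[[0,0,0,0],[0,0,0,0]]]';python3 -m handwheel '[[[0,0,0,0]]]';python3 -m handwheel '[[[0,0,0,0]]]'; done
```

```text
time_s: 3.78
eef_pos: [0.5701, 0.0812, 0.0643]
eef_rot: [0.001, 0.0, 1.0, 0.0]
wrist_force: [-0.3, 2.2, 5.3]
opening: 0.618
grasp_force: 60.6
time_s: 4.65
eef_pos: [0.5694, 0.0809, 0.0781]
eef_rot: [-0.0, 0.0, 1.0, 0.0]
wrist_force: [-0.6, -0.1, -4.5]
opening: 0.612
grasp_force: 62.0
time_s: 4.9
eef_pos: [0.5695, 0.0809, 0.0783]
eef_rot: [0.0, 0.0, 1.0, -0.0]
wrist_force: [0.4, 0.0, -5.0]
opening: 0.614
grasp_force: 62.0
time_s: 5.03
eef_pos: [0.5695, 0.0809, 0.0783]
eef_rot: [0.0, 0.0, 1.0, 0.0]
wrist_force: [0.1, -0.1, -4.7]
opening: 0.615
grasp_force: 62.0
time_s: 5.15
eef_pos: [0.5694, 0.0809, 0.0783]
eef_rot: [-0.0, 0.0, 1.0, -0.0]
wrist_force: [0.3, 0.3, -4.7]
opening: 0.613
grasp_force: 62.0
```

About 5.1 N heavier than empty, so this is the steel jar (0.52 kg; a light one would be at most 2.5 N). Next I carry it up and over, and the pan's sinkage will confirm it.

```bash
python3 -m handwheel '[[[0,0,-0.15,0],[0,0,-0.35,0],[0,0,-0.55,0],[0,0,-0.75,0],[0,0,-0.84,0],[0,0,-0.84,0],[0,0,-0.84,0]]]' && python3 -m handwheel '[[[0,-0.1,0,0],[0,-0.25,0,0],[0,-0.45,0,0],[0,-0.65,0,0],[0,-0.85,0,0],[0,-0.95,0,0],[0,-1,0,0],[0,-1,0,0]]]' && python3 -m handwheel '[[[0,-0.1,0,0],[0,-0.25,0,0],[0,-0.45,0,0],[0,-0.65,0,0],[0,-0.8,0,0],[0,-0.88,0,0],[0,-0.9,0,0],[0,-0.9,0,0],[0,-0.9,0,0]]]'
python3 - <<'E'
from bench import ctrl
import cv2,numpy as np
c=ctrl.camera("top");cv2.imwrite("pics/t2.png",c["color"][:,:,::-1]);c=ctrl.camera("side");cv2.imwrite("pics/s2.png",c["color"][:,:,::-1])
E
```

```text
time_s: 6.02
eef_pos: [0.5683, 0.0809, 0.2441]
eef_rot: [-0.002, 0.0, 1.0, 0.0]
wrist_force: [-0.4, -0.2, -5.2]
opening: 0.615
grasp_force: 63.2
time_s: 7.02
eef_pos: [0.5691, -0.1191, 0.2458]
eef_rot: [-0.0, 0.001, 1.0, 0.0]
wrist_force: [-0.3, -0.1, -4.7]
opening: 0.611
grasp_force: 63.1
time_s: 8.15
eef_pos: [0.5694, -0.2979, 0.2463]
eef_rot: [-0.0, -0.0, 1.0, 0.0]
wrist_force: [-0.7, -0.8, -4.6]
opening: 0.618
grasp_force: 63.1
```

View pics/s2.png

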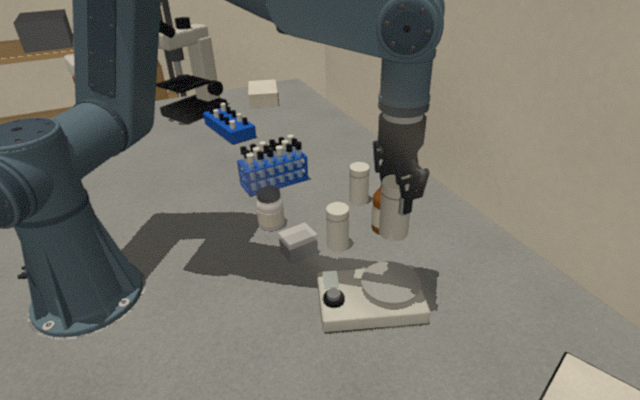

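The side view shows the jar held upright at (395,215), above the pan at (390,285), with the other things undisturbed. Lowering.

```bash
python3 -m handwheel '[[[-0.008,-0.003,0.15,0],[-0.008,-0.003,0.35,0],[-0.008,-0.003,0.5,0],[-0.008,-0.003,0.55,0],[-0.008,-0.003,0.58,0],[-0.008,-0.003,0.58,0],[-0.008,-0.003,0.58,0]]]' && python3 -m handwheel '[[[0,0,0.01,0],[0,0,0.02,0],[0,0,0.03,0],[0,0,0.04,0],[0,0,0.04,0],[0,0,0.04,0]]]'
```

```text
time_s: 9.12
eef_pos: [0.5715, -0.3003, 0.1318]
eef_rot: [0.001, 0.0, 1.0, -0.001]
wrist_force: [0.1, -0.8, -4.7]
opening: 0.614
grasp_force: 63.1
time_s: 9.88
eef_pos: [0.5709, -0.2999, 0.1226]
eef_rot: [0.0, 0.0, 1.0, -0.0]
wrist_force: [-0.1, -0.5, -1.8]
opening: 0.614
grasp_force: 63.2
```

```bash
python3 -m handwheel '[[[0,0,0.008,0],[0,0,0.016,0],[0,0,0.016,0],[0,0,0.016,0],[0,0,0.016,0]]]' && python3 -m handwheel '[[[0,0,0,0],[0,0,0,0],[0,0,0,0],[0,0,0,0],[0,0,0,0],[0,0,0,0]]]' 78 && python3 -m handwheel '[[[0,0,-0.1,0],[0,0,-0.25,0],[0,0,-0.45,0],[0,0,-0.65,0],[0,0,-0.8,0],[0,0,-0.8,0],[0,0,-0.8,0]]]'
```

```text
time_s: 10.5
eef_pos: [0.5709, -0.2999, 0.1193]
eef_rot: [0.0, 0.0, 1.0, -0.0]
wrist_force: [0.3, -0.1, 0.2]
opening: 0.613
grasp_force: 63.2
time_s: 11.25
eef_pos: [0.5708, -0.2997, 0.1191]
eef_rot: [-0.0, 0.0, 1.0, 0.0]
wrist_force: [0.5, -0.2, 0.5]
opening: 0.912
grasp_force: 0.0
time_s: 12.12
eef_pos: [0.5705, -0.2995, 0.279]
eef_rot: [-0.0, 0.0, 1.0, 0.0]
wrist_force: [-0.8, 0.6, -0.5]
opening: 0.916
grasp_force: 0.0
```

```bash
python3 -m handwheel '[[[0.2,0,0,0],[0.5,0,0,0],[0.8,0,0,0],[1,0.5,0,0],[1,0.9,0,0],[1,0.9,0,0],[1,0.9,0,0]]]' 0
python3 - <<'E'
from bench import ctrl
from h import *
c=ctrl.camera("top");cv2.imwrite("pics/t3.png",c["color"][60:300,220:540,::-1].repeat(2,0).repeat(2,1))
rz=c["range_z"];v,u=np.mgrid[:400,:640]
W=(np.stack([u,v,np.ones_like(u)],-1)@np.linalg.inv(c["K"]).T)*rz[...,None]@c["pose"][:3,:3].T+c["pose"][:3,3]
Z=W[...,2]
def near(x,y,r):return np.hypot(W[...,0]-x,W[...,1]-y)<r
for n,x,y,r,a,b in [("jar",.571,-.299,.05,.13,.2),("pan",.571,-.299,.058,.045,.07),("button",.453,-.278,.025,.0435,.07),("j1",.701,.073,.04,.1,.12),("j3",.56,-.08,.04,.1,.12)]:
    m=near(x,y,r)&(Z>a)&(Z<b);print(n,m.sum(),np.median(Z[m]),np.percentile(Z[m],[5,95]),W[m][:,:2].mean(0))
E
```

```text
time_s: 13.0
eef_pos: [0.3696, -0.116, 0.2778]
eef_rot: [-0.001, -0.002, 1.0, 0.001]
wrist_force: [-0.4, -0.4, -0.5]
opening: 0.002
grasp_force: 0.0
jar 978 0.1648430734084385 [0.13864255 0.16690638] [ 0.57033989 -0.29373303]
pan 1622 0.05533569825340123 [0.05315524 0.05803751] [ 0.56862849 -0.28594388]
button 401 0.05334633343959039 [0.04895791 0.06356646] [ 0.45434642 -0.27598105]
j1 647 0.11014606862301712 [0.10754627 0.11209959] [0.70113049 0.07303678]
j3 656 0.1102499229920561 [0.10802655 0.11225301] [ 0.55972377 -0.08040973]
```

View pics/t3.png

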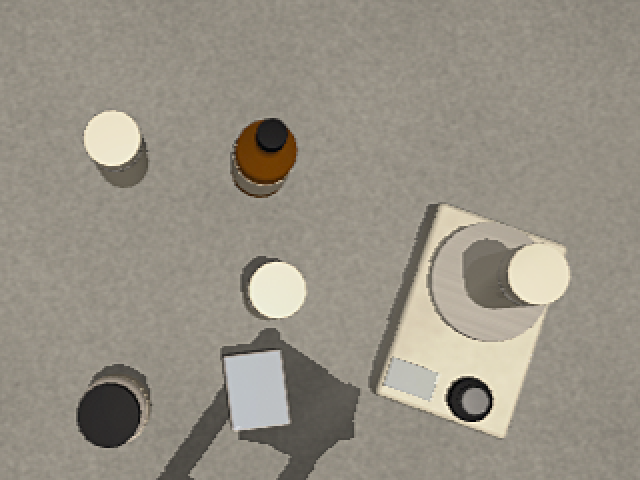

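The jar stands on the pan (lid at crop (538,273)), and the pan has sunk about 7.5 mm, which confirms the heavy jar. The button cap is at crop (475,401), inside its black collar. Refining the button's top.

Run:
```python
from bench import ctrl
from h import *
c=ctrl.camera("top")
print("jar",plane(c,489,196.5,.1648))
rz=c["range_z"];v,u=np.mgrid[:400,:640]
W=(np.stack([u,v,np.ones_like(u)],-1)@np.linalg.inv(c["K"]).T)*rz[...,None]@c["pose"][:3,:3].T+c["pose"][:3,3]
Z=W[...,2];m=(np.hypot(W[...,0]-.453,W[...,1]+.278)<.028)&(Z>.042)
print(np.histogram(Z[m],np.arange(.042,.070,.002)))
for t in (.056,.059,.061):
    k=m&(Z>t);print(t,k.sum(),W[k].mean(0),np.ptp(W[k],axis=0))
g=c["color"][250:271:2,444:472:2].mean(2).astype(int);print(g);print((Z[250:271:2,444:472:2]*1000).astype(int))
print(ctrl.get_obs()["eef_pos"])
```

```text
jar [ 0.57126888 -0.29943233]
(array([ 24,   3,   6,  25,  74, 105,  18,   8,  16,  57,  71,  12,   1,
         0]), array([0.042, 0.044, 0.046, 0.048, 0.05 , 0.052, 0.054, 0.056, 0.058,
       0.06 , 0.062, 0.064, 0.066, 0.068, 0.07 ]))
0.056 165 [ 0.45412057 -0.27735279  0.0617945 ] [0.03171147 0.02683675 0.01031042]
0.059 151 [ 0.454027   -0.27798467  0.0621643 ] [0.02743689 0.02642532 0.00733603]
0.061 122 [ 0.4535942  -0.27803863  0.06260434] [0.02358911 0.02563222 0.00557378]
[[220 166  77   7  27  29  29  18 105 233 215 212 216 217]
 [237  41  20  40  36  19  30  29  25  29 216 214 215 214]
 [ 83   4  40  22  35  74 131 134  78  21 110 223 213 215]
 [ 20  38  39  35  99 144 137 134 136  98  11 209 215 215]
 [  6  36  38  38 145 143 137 135 132 138  38 153 218 214]
 [  5  40  37  68 152 145 140 137 134 134  74 148 217 212]
 [  7  35  37  36 149 147 142 137 134 137  59 141 214 212]
 [162  18  38  35 113 150 141 137 136 121   8 202 213 211]
 [228  90  30  37  32 123 142 146 107  26  85 221 211 209]
 [198 225 106  21  33  31  32  27  21  92 228 214 212 212]
 [102 110 206 220  98  22   1  94 209 226 217 212 213 213]]
[[ 39  41  45  51  51  51  50  52  37  40  39  40  39  42]
 [ 39  48  52  51  54  54  52  52  52  50  40  39  41  42]
 [ 42  52  52  53  57  59  61  60  52  50  51  38  41  39]
 [ 49  52  52  57  60  62  61  61  62  61  52  38  40  39]
 [ 51  51  52  60  64  60  62  60  62  62  54  38  40  40]
 [ 49  54  52  58  59  62  62  63  63  62  51  42  40  40]
 [ 49  51  53  61  64  61  62  62  60  62  53  39  38  41]
 [ 43  51  50  51  62  65  63  59  61 814  50  40  42  37]
 [ 40  47  52  51  52  62  62  61  61  50  38  40  41  40]
 [ 39  38  51  52  52  53  52  53  54  52  40  40  42  41]
 [ 34  38  38  37  53  52  52  53  39  41  40  38  38  40]]
[ 0.37061857 -0.11907545  0.27839432]
```

Button top: (0.4533, -0.2783, 0.062), which agrees with the given offsets. Moving over it.

```bash
python3 -m handwheel '[[[-0.15,-0.3,0,0],[-0.3,-0.6,0,0],[-0.415,-0.8,0,0],[-0.415,-0.8,0.25,0],[-0.415,-0.8,0.5,0],[-0.415,-0.8,0.75,0],[-0.415,-0.8,0.95,0],[-0.415,-0.8,0.97,0],[-0.415,-0.8,0.97,0],[-0.415,-0.8,0.97,0]]]' 0 && python3 -m handwheel '[[[0,0,0,0],[0,0,0,0]]]'
```

```text
time_s: 14.35
eef_pos: [0.4549, -0.2811, 0.087]
eef_rot: [0.001, 0.001, 1.0, -0.001]
wrist_force: [0.6, 0.6, 0.5]
opening: -0.002
grasp_force: 0.0
time_s: 14.6
eef_pos: [0.4542, -0.28, 0.0861]
eef_rot: [0.001, 0.0, 1.0, -0.001]
wrist_force: [-0.4, -0.3, -0.6]
opening: 0.001
grasp_force: 0.0
```

```bash
python3 -m handwheel '[[[0.004,0.008,0.04,0],[0.004,0.008,0.07,0],[0.004,0.008,0.085,0],[0.004,0.008,0.09,0],[0.004,0.008,0.095,0],[0.004,0.008,0.095,0],[0.004,0.008,0.095,0]]]' && python3 -m handwheel '[[[0,0,0.005,0],[0,0,0.01,0],[0,0,0.015,0],[0,0,0.015,0],[0,0,0.015,0]]]'
```

```text
time_s: 15.48
eef_pos: [0.453, -0.278, 0.0662]
eef_rot: [0.0, 0.0, 1.0, -0.0]
wrist_force: [-2.6, 1.6, 3.7]
opening: 0.004
grasp_force: 1.8
time_s: 16.1
eef_pos: [0.4531, -0.2782, 0.064]
eef_rot: [0.0, 0.0, 1.0, -0.0]
wrist_force: [-3.7, 4.5, 11.5]
opening: -0.0
grasp_force: 5.8
```

```bash
python3 -m handwheel '[[[0,0,0.004,0],[0,0,0.006,0],[0,0,0.006,0],[0,0,0.006,0]]]' && python3 -m handwheel '[[[0,0,-0.05,0],[0,0,-0.15,0],[0,0,-0.4,0],[0,0,-0.7,0],[0,0,-0.95,0],[0,0,-0.95,0],[0,0,-0.95,0]]]' && python3 -m handwheel '[[[0.2,0.2,0,0],[0.4,0.5,0,0],[0.4,0.8,0,0],[0.4,0.8,0,0],[0.4,0.8,0,0],[0.4,0.8,0,0],[0.4,0.8,0,0]]]'
python3 - <<'E'
from bench import ctrl
from h import *
c=ctrl.camera("top");s=ctrl.camera("side");cv2.imwrite("pics/s4.png",s["color"][:,:,::-1])
rz=c["range_z"];v,u=np.mgrid[:400,:640]
W=(np.stack([u,v,np.ones_like(u)],-1)@np.linalg.inv(c["K"]).T)*rz[...,None]@c["pose"][:3,:3].T+c["pose"][:3,3]
Z=W[...,2]
for n,x,y,r,a,b in [("jar",.571,-.299,.04,.16,.2),("button",.453,-.278,.02,.058,.07),("j1",.701,.073,.04,.1,.12),("j3",.56,-.08,.04,.1,.12)]:
    m=(np.hypot(W[...,0]-x,W[...,1]-y)<r)&(Z>a)&(Z<b);print(n,m.sum(),np.median(Z[m]),W[m][:,:2].mean(0))
E
```

```text
time_s: 16.6
eef_pos: [0.4532, -0.2782, 0.0638]
eef_rot: [0.0, 0.0, 1.0, -0.0]
wrist_force: [-7.6, 6.2, 21.0]
opening: 0.001
grasp_force: 10.5
time_s: 17.48
eef_pos: [0.4528, -0.278, 0.2512]
eef_rot: [-0.0, 0.0, 1.0, -0.0]
wrist_force: [-0.5, -0.3, -0.5]
opening: 0.003
grasp_force: 0.0
time_s: 18.35
eef_pos: [0.3732, -0.1189, 0.2516]
eef_rot: [-0.0, 0.001, 1.0, 0.0]
wrist_force: [0.3, 0.2, -0.1]
opening: 0.001
grasp_force: 0.0
jar 782 0.16512623228034184 [ 0.5709443  -0.29757612]
button 154 0.06183122617517467 [ 0.45378632 -0.27804762]
j1 652 0.11014949987429679 [0.70104095 0.07305503]
j3 659 0.11036757878957959 [ 0.55974143 -0.08044103]
```

View pics/s4.png

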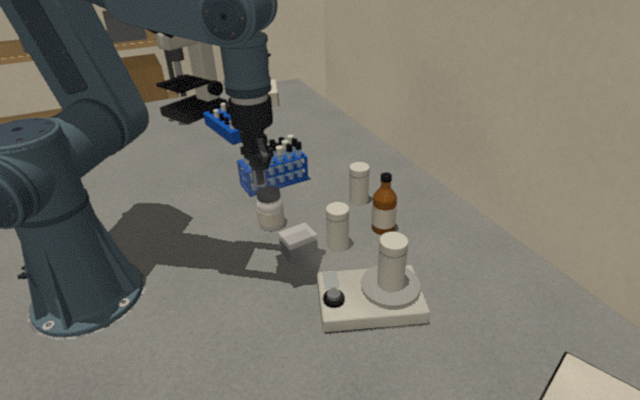

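The jar stands upright mid-pan at (393,262), the button at (334,297) is back up, the other jars and bystanders are unmoved, and the arm is clear.

```bash
python3 -c "
from bench import ctrl
print(ctrl.hand_in())"
```

```text
the job is handed in; nothing more can be done
None
```

Job handed in at about 18 s: the first jar I lifted weighed about 5.1 N, clearly the steel one, so I did not lift the other two; it stands mid-pan (sunk about 7.5 mm), the button was pressed to its stop and sprang back, and the other two jars have not moved.

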